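# Open the test kiln past its two-stage lid catch

### The arm

A 7-joint arm with a two-finger parallel gripper is mounted at the origin on a cart in front of the work surface, level with it; the furniture and walls round the work are solid. World frame = base frame: x ahead of the robot, y to its left, z up, the work surface at z = 0. Lengths are in m, angles in rad, forces in N, time in s.
With the tool pointing down it reaches from about 0.425 to 0.925 m from the base axis. Payload 6.8 kg.
Tool frame: the origin (TCP) lies on the front face of the gripper's body, between the roots of the fingers; the fingertips stand 73 mm ahead of it and the grasp point (between the pads) lies 54 mm ahead of it; z points along the fingers, y is the direction in which the jaws open and shut (so a half turn about z gives the same grasp; the last joint's range is limited). The gripper opens to 85 mm and grips with 20 to 120 N. Pads are 22 mm wide; open, the fingers measure 114 mm over their backs; the gripper's body (76 mm by 85 mm) begins 54 mm behind the grasp point. The pads swing forward as they close: fully open they stand 13 mm farther back than shut.
Start: joints at [1.146, 0.477, 0.022, 1.555, -0.011, 1.109, -0.083], TCP at [0.21, -0.641, 0.304] pointing down, gripper open.
Joint ranges: [-2.96, 2.96], [-0.34, 2.1], [-1.41, 1.46], [0.24, 2.44], [-1.37, 4.51], [0.17, 1.92], [-2.96, 2.96]. Speed limits (rad/s): [2.39, 2.39, 3.14, 3.14, 3.14, 3.14, 3.14].

### API

Orientations are given as a rotation vector (axis times angle).
In Python, from bench import * gives the robot as it stands.
- The arm moves only by the tool jog_arm, never from a script. Its argument "plan" is a list of rows, each a list of 2 entries, a list of its own where there are three numbers: the shift along the world's x, y, z in cm, then the turn about the world's z in rad. In form: [[[tx, ty, tz], twist], ...]. A call has 1 to 12 rows; each row shifts and turns the commanded pose from where the row before left it; what a row does not reach is not made up. A row lasts 1/10 s, in which the tool goes at most 50 mm and 8.59 degrees, less where a joint would pass 70% of its speed; a pose out of reach is approached as far as the arm can. A call is refused whole if a number of a shift passes 5 or a number of a turn 0.15, either way. A call with a gripper value outside its range is refused whole. "hand" is the finger opening in cm, from 0 to 8.54, set as the call begins (left out, the last holds). The fingers move at their own pace and stop on an object; "grip_force" is the grip in N (left out, the last holds). Time passes only in rows, so rows that do not move let the fingers close. It gives the time, the measured TCP pose, the force and the opening at its end, in the units of the state.
- get_obs(): the state, without advancing time (a new reading comes with each control period).
- grab_frame(name): name is "side" or "top" or "wrist"; returns the picture (400x640x3 uint8, red, green, blue); there is no depth.
- get_calibration(name): a dict with "intrinsics" (3x3 intrinsics, pixels), "xyz" and "orientation" of the camera in the world. Camera axes: x right, y down, z forward; pixel columns grow to the right and rows downward; lengths in m; the calibration is good to about 2 mm. A picture is of the moment at which its call begins: read the wrist's pose just before it. get_calibration takes no time and is no camera call; for the wrist camera it gives the pose at the moment of the call.
- hand_in(): hands the job in, once; it reports no verdict.
The state is a dict: "clock": time; "joints": joint angles; "qvel": joint speeds; "tau": joint torques, N m; "tcp_pos": TCP position; "orientation": TCP orientation; "contact_force": force on the tool from outside, world axes, zero at the start; "moment": the same for the moment, N m; "grip_width": finger opening in m.
Only numpy, scipy, OpenCV 4.12 (cv2) and the standard library are available. Lean on these libraries where they do the work, as an engineer would, in place of code of your own. Each camera call takes 0.05 s, during which the arm holds its last target. There are 200 camera calls.

### The job

Open the small cold test kiln so that the fired tiles can be taken out: with shut fingertips push the catch's upright safety tab sideways along its slot until you feel its end stop, then swing the latch lever right up off the lid, and raise the lid by its wooden handle until it stands well open by itself. The tab bends easily, so push lightly (20 N is too much) and do not grip it; never heave the lever against the safety, do not throw the brittle brick lid, and leave the things round the kiln where they are.

Things in the scene. Friction and masses are not known exactly. Their poses are not given: they have to be found in the camera images.
- test_kiln: Small stainless top-loading test kiln, fixed, 170 deep (x) x 200 wide (y), lid top 134 mm above the table. Origin under its centre on the table; +x to its back, +y to its left as seen from the robot, z up. The latch is on its front: a cast box, kiln x -88 to -154, y 18 to 82 mm, its flat top at z = 126 mm.
- safety_tab: Upright steel thumb piece on the latch box in front of the lever, 11 (x) x 14 (y) x 28 mm high, its foot on the box top; origin at its centre. Axes as the kiln's. It slides only along the kiln's y, needs 4 N and stays where it is left. Starts at kiln y = 34 to 37 mm. Over 20 N bends it: push it with shut fingertips, do not grip it; go 10 to 15 mm/s, stop at about 9 N.
- latch_lever: Steel lever 18 mm wide, 96 mm long, that lies back over the lid's edge and holds it down. Origin on its hinge (axis along the kiln's y); axes as the kiln's when shut; its z axis tilts towards the robot as it opens, 0 to 100 degrees. Stiff hinge (2 to 5 N at the grip), stays where left. While the safety holds it gives only 2 degrees; 14 N up at the grip is then too much.
- lever_grip (a point): Centre of the black upright grip at the lever's free end, 16 (x) x 18 (y) x 38 mm high; 78 mm behind and 40 mm above the lever's hinge when shut, 38 mm above the lid. Pinch its sides along the kiln's y; it turns in the pads as the lever swings up and forward. Axes as the lever's.
- kiln_lid (a joint): Angle of the lid, rad: 0 shut, grows as its front edge rises, at most 1.65. The lid (brick in a steel band, 0.45 kg) stays where it is left; about 6 N at the handle lifts it once the lever is off it.
- lid_handle (a point): Grip point of the turned dark wood handle that stands out forward from the lid's front edge, right of the middle: 22 mm thick, 58 mm long along the kiln's x; the point is 44 mm in front of the lid's edge, 14 mm below the lid's top. Pinch its sides along the kiln's y; it turns in the pads as the lid rises. Axes as the lid's.
- lid_hinge (a point): Middle of the lid's hinge line at the back of the kiln, axis along the kiln's y; the handle's grip point circles it at 222 mm radius in the vertical plane.
- pot_lid: Loose pink pot lid with a knob, 95 mm wide, standing on the table left of the kiln; leave it. Origin under its centre.
- fluted_pot: Loose small cream fluted pot, 57 mm wide, 44 mm high, standing on the table in front of the kiln; leave it. Origin under its centre.
- tab_push (a point): Middle of the tab's right (-y) face, where shut fingertips push it towards the kiln's +y; 45 mm are free to its right. The end stop, set inside the box and not to be seen, is met with the tab's centre anywhere from kiln y = 46 to 66 mm. The lever is free only with the tab at that stop or within 1.5 mm of it. Axes as the tab's.

How it is judged:
On the way, in this order (a step that is already met when the one before it is completed fails the run):
1. the safety tab has been slid at least 5 mm while the lever is still down and the lid shut (distance of safety_tab from where it was at the start of the episode above 0.005 m and angle between latch_lever's own z axis and vertical below 0.12 rad and value of joint kiln_lid below 0.05 rad), for 0.1 s.
2. the latch lever is swung up by more than 54 degrees while the lid is shut (angle between latch_lever's own z axis and vertical above 0.95 rad and value of joint kiln_lid below 0.05 rad), for 0.1 s.
At the end, for the whole second after the job is handed in: The lid stands open by more than 52 degrees (0.9 rad) at rest and the lever is still up by more than 46 degrees (0.8 rad) (value of joint kiln_lid above 0.9 rad and angle between latch_lever's own z axis and vertical above 0.8 rad and velocity of joint kiln_lid between -0.05 and 0.05 rad/s); the robot touches nothing.
It fails at once if the lever is heaved against the engaged safety, or the tab rammed into its stop: lever and tab press on each other with more than 35 N (contact force between latch_lever and safety_tab above 35 N).
It fails at once if the fingers press on the safety tab with more than 20 N (contact force between the fingers and safety_tab above 20 N).
It fails at once if the brittle lid is thrown: it turns faster than 2.5 rad/s (velocity of joint kiln_lid above 2.5 rad/s or velocity of joint kiln_lid below -2.5 rad/s).
It fails at once if the pot lid or the fluted pot is moved by more than 20 mm (distance of any of pot_lid, fluted_pot from where it was at the start of the episode above 0.02 m).
It also fails if it takes over 61 s, if anything falls off the work surface, if the arm or the gripper's body presses on something with over 40 N, if the wrist force passes 120 N, or if a joint passes its speed limit or range.

## Working session

There is one attempt and no reset: what is moved stays moved. The work goes in short steps, Python scripts to look and compute and a tool call to move; the robot and the scene stay as the last step left them, time stands still between calls to the robot, and variables do not carry over. Pictures are saved under pics/ and viewed, about 8 in all and at most 12, crops included, and the job is handed in when it is done.

Besides the shell and the picture viewer there is one more tool, called by a JSON object that holds its "api" and its "payload", one argument or row to a line. jog_arm: Moves the arm, as the interface text tells. Its arguments: {"type":"object","properties":{"plan":{"type":"array","items":{"type":"array"}},"hand":{"type":"number"},"grip_force":{"type":"number"}},"required":["plan"]}

```bash
ls; mkdir -p pics; python3 - <<'E'
from bench import *
import cv2, numpy as np
print(get_obs())
for n in("side","top"):
    print(n,get_calibration(n))
    cv2.imwrite(f"pics/{n}0.png",grab_frame(n)[:,:,::-1])
E
```

```text
pics
{'clock': 0.0, 'joints': array([ 1.14590653,  0.47782404,  0.02234508,  1.55643547, -0.01148178,
        1.10931043, -0.08308102]), 'qvel': array([ 0.00051545, -0.00114212, -0.00078874, -0.00099981, -0.00031902,
       -0.00070617,  0.00040207]), 'tau': array([-7.56933168e-04, -5.96438742e+01,  1.60780393e+00, -2.81191939e+01,
        1.24926565e-02,  9.35811287e-03, -3.12930081e-05]), 'tcp_pos': array([ 0.21012151, -0.64098378,  0.30291641]), 'orientation': array([-3.10048234e+00, -4.95319450e-01,  6.99515745e-04]), 'contact_force': array([-0.11695361, -0.72085109, -0.86320848]), 'moment': array([-0.00937672, -0.01255937,  0.00091794]), 'grip_width': 0.08529517803803252}
side {'intrinsics': array([[449.38430644,   0.        , 311.84599095],
       [  0.        , 449.38430644, 191.37356947],
       [  0.        ,   0.        ,   1.        ]]), 'xyz': array([0.10453438, 0.93511011, 0.60802885]), 'orientation': array([-0.62217038,  2.39171435, -1.42710279])}
top {'intrinsics': array([[424.81860114,   0.        , 320.63792933],
       [  0.        , 424.81860114, 203.17718853],
       [  0.        ,   0.        ,   1.        ]]), 'xyz': array([0.36614395, 0.16005833, 1.11503212]), 'orientation': array([-2.13799364,  2.14962038, -0.1639146 ])}
```

View pics/side0.png

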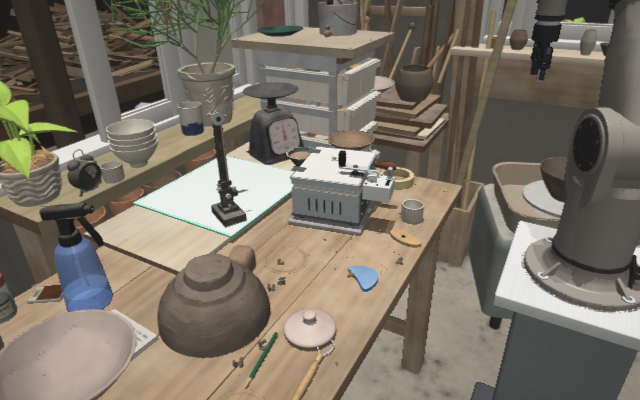

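View pics/top0.png

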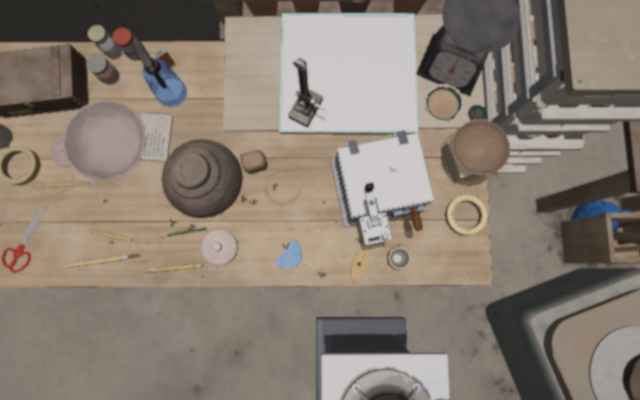

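The top view shows the kiln at about (385,185), with its latch at (373,222), its handle at (417,217) and the fluted pot at (398,258). The pot lid is far to the left at (219,247). I'll zoom in on the kiln in both views.

```bash
python3 - <<'E'
import cv2, numpy as np
t=cv2.imread("pics/top0.png")[120:280,320:450]; s=cv2.imread("pics/side0.png")[135:245,280:430]
a=cv2.resize(t,None,fx=3.7,fy=3.7,interpolation=cv2.INTER_CUBIC)
b=cv2.resize(s,None,fx=5.3,fy=5.3,interpolation=cv2.INTER_CUBIC)
cv2.imwrite("pics/t1.png",a);cv2.imwrite("pics/s1.png",b)
E
```

```text
(no output)
```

View pics/t1.png

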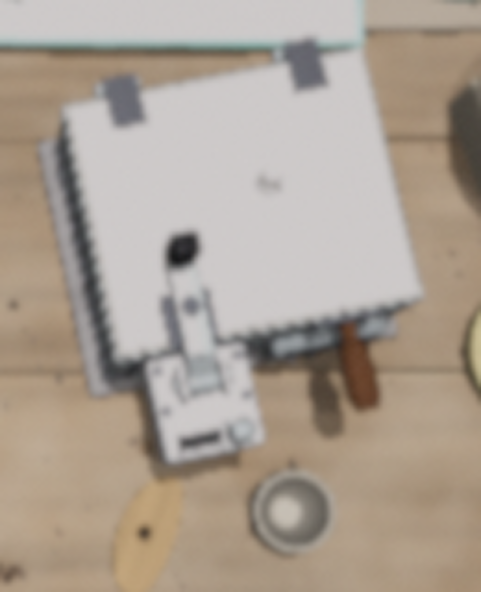

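View pics/s1.png

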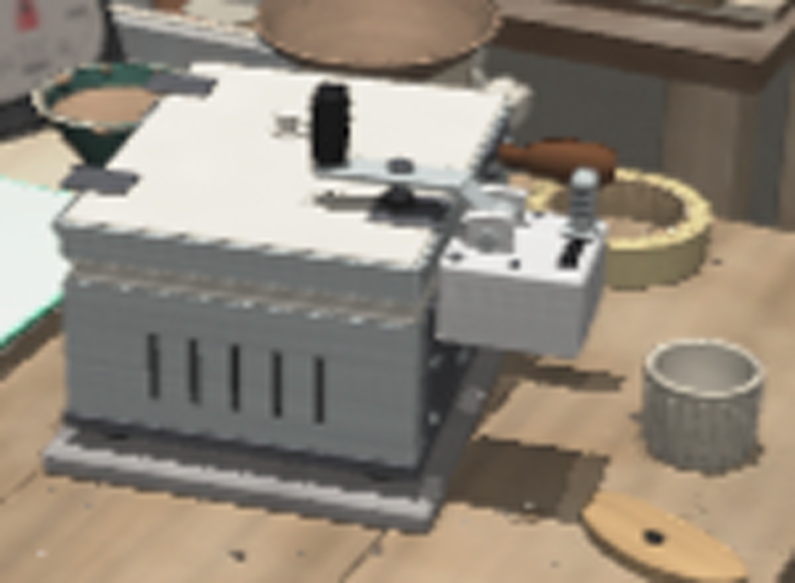

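The crops show the lid's corners, the latch box's corners, the tab at the right end of the slot (t1 (240,430)), the black grip (183,250) and the handle (360,370). I'll fit the kiln pose to these points.

```bash
cat > h.py <<'E'
from bench import *
import cv2, numpy as np
from scipy.spatial.transform import Rotation as R
from scipy.optimize import least_squares
def proj(P,c):
    q=(np.atleast_2d(P)-c["xyz"])@R.from_rotvec(c["orientation"]).as_matrix()
    q=q@np.array(c["intrinsics"]).T
    return q[:,:2]/q[:,2:]
def back(uv,z,c):
    d=R.from_rotvec(c["orientation"]).as_matrix()@np.linalg.solve(c["intrinsics"],[*uv,1])
    return c["xyz"]+d*(z-c["xyz"][2])/d[2]
def k2w(P,p):
    P=np.atleast_2d(P); c,s=np.cos(p[2]),np.sin(p[2])
    return np.c_[p[0]+c*P[:,0]-s*P[:,1],p[1]+s*P[:,0]+c*P[:,1],P[:,2]]
E
python3 - <<'E'
from h import *
c=get_calibration("top"); s=get_calibration("side")
T=lambda u,v:(u/3.7+320,v/3.7+120)
for n,uv,z in [("pot",(291,512),.044),("tabtop",(240,430),.154),("grip",(183,245),.19),("handletip",(364,405),.12),("lidBL",(62,105),.134),("lidBR",(362,48),.134),("lidFR",(420,298),.134),("lidFL",(112,362),.134)]:
    print(n,back(T(*uv),z,c).round(4))
obs=np.array([T(145,362),T(165,463),T(265,440),T(243,345),T(62,105),T(362,48),T(420,298),T(112,362)])
def mod(p):
    W,xb,xf=p[3:]
    P=[[-.088,.082,.126],[-.154,.082,.126],[-.154,.018,.126],[-.088,.018,.126],[xb,W,.134],[xb,-W,.134],[xf,-W,.134],[xf,W,.134]]
    return proj(k2w(P,p),c)
r=least_squares(lambda p:(mod(p)-obs).ravel(),[.45,.1,.2,.1,.08,-.08])
print(r.x.round(4)); print(r.fun.reshape(-1,2).round(1))
S=lambda u,v:(u/5.3+280,v/5.3+135)
p=r.x
print("side pred: tabtop,boxFL,boxFR,gripish", ((proj(k2w([[-.142,.036,.154],[-.154,.082,.126],[-.154,.018,.126]],p),s)-[280,135])*5.3).round(0))
E
```

```text
pot [ 0.3882 -0.0367  0.044 ]
tabtop [0.4359 0.0131 0.154 ]
grip [0.5442 0.0496 0.19  ]
handletip [ 0.4537 -0.0713  0.12  ]
lidBL [0.6471 0.1188 0.134 ]
lidBR [ 0.6842 -0.076   0.134 ]
lidFR [ 0.5201 -0.1061  0.134 ]
lidFL [0.4804 0.0892 0.134 ]
[ 0.5837  0.0057  0.1935  0.0994  0.0834 -0.0846]
[[-0.7 -0.1]
 [-0.1  0.3]
 [-0.2  1. ]
 [-0.5 -0.9]
 [-0.2  0.3]
 [-0.1 -0.2]
 [ 0.8  0.1]
 [ 0.9 -0.5]]
side pred: tabtop,boxFL,boxFR,gripish [[580. 175.]
 [585. 280.]
 [610. 218.]]
```

The fit residuals are within 1 px. The kiln is at (0.584, 0.006) with yaw 0.194, the tab at kiln (-0.144, 0.036) and the lever grip at (-0.030, 0.050, 0.172). The handle is at (-0.129, -0.050, 0.120). I'll move to stand off above, fingers shut.

{"api": "jog_arm", "payload": {
  "plan": [
    [[1.7,4.8,0],-0.01],
    [[1.7,4.8,0],-0.01],
    [[1.7,4.8,0],-0.01],
    [[1.7,4.8,0],-0.01],
    [[1.7,4.8,0],-0.01],
    [[1.7,4.8,0],-0.01],
    [[1.7,4.8,0],-0.01],
    [[1.7,4.8,0],-0.01],
    [[1.7,4.8,0],-0.01],
    [[1.7,4.8,0],-0.01],
    [[1.7,4.8,0],-0.012],
    [[0,0,0],-0.011]
  ],
  "hand": 0,
  "grip_force": 20
}}

```text
clock: 1.3
tcp_pos: [0.3957, -0.117, 0.3043]
orientation: [-3.124, -0.319, -0.003]
contact_force: [0.2, -0.5, -0.1]
grip_width: 0.0003
```

```bash
python3 - <<'E'
from h import *
c=get_calibration("wrist"); f=grab_frame("wrist"); p=[.5837,.0057,.1935]
im=f[:,:,::-1].copy()
P=[[-.088,.082,.126],[-.154,.082,.126],[-.154,.018,.126],[-.088,.018,.126],[-.1436,.0355,.154],[-.03,.05,.191],[-.129,-.05,.131],[-.085,-.1,.134]]
for u in proj(k2w(P,p),c): print(u.round(0)); cv2.circle(im,tuple(int(v) for v in u.round()),3,(0,0,255),1)
cv2.imwrite("pics/w1.png",im); np.save("w1c.npy",c,allow_pickle=True)
E
```

```text
[87. 34.]
[104. 129.]
[187. 130.]
[177.  35.]
[143. 117.]
[  33. -135.]
[273.  97.]
[344.  30.]
```

View pics/w1.png

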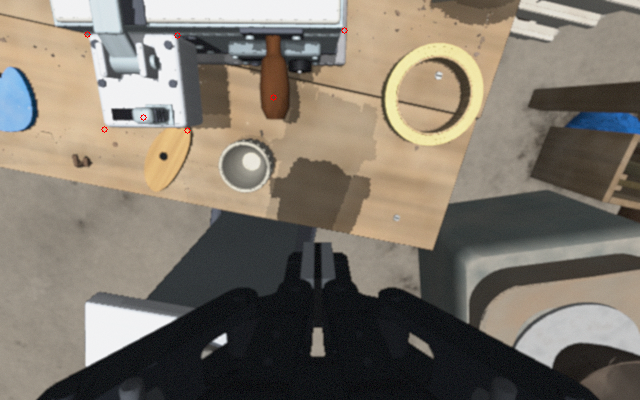

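The overlay agrees with the picture: box corners within about 2 px and the handle at (275,97). I'll go to the point right of the tab and come down.

{"api": "jog_arm", "payload": {
  "plan": [
    [[1.5,3.2,0],-0.01],
    [[1.5,3.2,0],0],
    [[1.5,3.0,0],0],
    [[0,0,-2.5],0],
    [[0,0,-2.5],0],
    [[0,0,-2.5],0],
    [[0,0,-1.5],0],
    [[0,0,-0.8],0],
    [[0,0,0],0],
    [[0,0,0],0]
  ]
}}

```text
clock: 2.35
tcp_pos: [0.4392, -0.0295, 0.2063]
orientation: [3.128, 0.287, 0.001]
contact_force: [0.1, -0.3, 0.7]
grip_width: 0.0001
```

{"api": "jog_arm", "payload": {
  "plan": [
    [[0.2,0.2,0],0.01],
    [[0,0.2,0],0],
    [[-0.05,0.2,0],0],
    [[-0.05,0.25,0],0],
    [[-0.05,0.25,0],0],
    [[-0.02,0.12,0],0],
    [[-0.02,0.12,0],0],
    [[-0.03,0.12,0],0],
    [[-0.02,0.12,0],0]
  ]
}}

```text
clock: 3.25
tcp_pos: [0.4385, -0.0131, 0.2059]
orientation: [3.127, 0.304, -0.0]
contact_force: [-0.5, -0.5, -1.0]
grip_width: 0.0001
```

{"api": "jog_arm", "payload": {
  "plan": [
    [[-0.02,0.12,0],0],
    [[-0.02,0.12,0],0],
    [[-0.03,0.12,0],0],
    [[-0.02,0.12,0],0],
    [[-0.02,0.12,0],0],
    [[-0.03,0.12,0],0]
  ]
}}

```text
clock: 3.85
tcp_pos: [0.4372, -0.0067, 0.2059]
orientation: [3.126, 0.302, 0.0]
contact_force: [2.2, -4.7, -0.2]
grip_width: -0.0
```

In contact, at about 4.7 N. I'll go on in short bursts.

{"api": "jog_arm", "payload": {
  "plan": [
    [[-0.02,0.12,0],0],
    [[-0.02,0.12,0],0],
    [[-0.03,0.12,0],0],
    [[-0.02,0.12,0],0]
  ]
}}

```text
clock: 4.25
tcp_pos: [0.4361, -0.0012, 0.2059]
orientation: [3.127, 0.304, -0.0]
contact_force: [0.8, -4.1, -0.1]
grip_width: 0.0
```

{"api": "jog_arm", "payload": {
  "plan": [
    [[-0.02,0.12,0],0],
    [[-0.02,0.12,0],0],
    [[-0.03,0.12,0],0]
  ]
}}

```text
clock: 4.55
tcp_pos: [0.4354, 0.0025, 0.2059]
orientation: [3.127, 0.304, -0.0]
contact_force: [0.5, -4.8, 0.7]
grip_width: 0.0
```

{"api": "jog_arm", "payload": {
  "plan": [
    [[-0.02,0.11,0],0],
    [[-0.02,0.11,0],0]
  ]
}}

```text
clock: 4.75
tcp_pos: [0.435, 0.0047, 0.2059]
orientation: [3.127, 0.304, -0.0]
contact_force: [0.1, -4.6, 1.1]
grip_width: -0.0
```

{"api": "jog_arm", "payload": {
  "plan": [
    [[-0.02,0.11,0],0],
    [[-0.02,0.11,0],0]
  ]
}}

```text
clock: 4.95
tcp_pos: [0.4346, 0.0069, 0.2059]
orientation: [3.127, 0.304, -0.0]
contact_force: [-0.0, -3.7, 1.0]
grip_width: 0.0
```

{"api": "jog_arm", "payload": {
  "plan": [
    [[-0.02,0.11,0],0],
    [[-0.02,0.11,0],0]
  ]
}}

```text
clock: 5.15
tcp_pos: [0.4342, 0.0091, 0.2059]
orientation: [3.127, 0.304, -0.001]
contact_force: [-0.8, -5.2, 0.7]
grip_width: 0.0002
```

{"api": "jog_arm", "payload": {
  "plan": [
    [[-0.02,0.11,0],0],
    [[-0.02,0.11,0],0]
  ]
}}

```text
clock: 5.35
tcp_pos: [0.4337, 0.0113, 0.2059]
orientation: [3.127, 0.304, -0.001]
contact_force: [-1.4, -4.8, 0.8]
grip_width: -0.0
```

{"api": "jog_arm", "payload": {
  "plan": [
    [[-0.02,0.11,0],0],
    [[-0.02,0.11,0],0]
  ]
}}

```text
clock: 5.55
tcp_pos: [0.4333, 0.0135, 0.2059]
orientation: [3.127, 0.304, -0.001]
contact_force: [-1.3, -5.3, 1.3]
grip_width: -0.0001
```

{"api": "jog_arm", "payload": {
  "plan": [
    [[-0.02,0.11,0],0],
    [[-0.02,0.11,0],0]
  ]
}}

```text
clock: 5.75
tcp_pos: [0.4331, 0.0145, 0.2059]
orientation: [3.125, 0.303, -0.001]
contact_force: [0.4, -10.9, 2.1]
grip_width: -0.0
```

The stop shows clearly: 10.9 N and the motion stalled with the tab at about kiln y 0.059. I'll back off and go up to above the lever grip, opening the fingers.

{"api": "jog_arm", "payload": {
  "plan": [
    [[0.05,-0.3,0],0],
    [[0.1,-0.5,0],0],
    [[0.15,-0.8,0],0],
    [[0.18,-0.9,0],0],
    [[0,0,2.5],0],
    [[0,0,3],0],
    [[0,0,3],0],
    [[0,0,0],0]
  ]
}}

```text
clock: 6.55
tcp_pos: [0.4401, -0.0096, 0.2945]
orientation: [3.126, 0.303, 0.011]
contact_force: [1.0, 0.8, 0.6]
grip_width: -0.0001
```

{"api": "jog_arm", "payload": {
  "plan": [
    [[2.2,1.2,0],0],
    [[2.2,1.2,0],0],
    [[2.2,1.2,0],0],
    [[2.2,1.2,0],0],
    [[1.8,1.1,0],0],
    [[0,0,0],0],
    [[0,0,0],0],
    [[0,0,0],0]
  ],
  "hand": 5
}}

```text
clock: 7.35
tcp_pos: [0.543, 0.0487, 0.2903]
orientation: [3.126, 0.303, -0.002]
contact_force: [-0.5, -0.5, -0.4]
grip_width: 0.0504
```

```bash
python3 - <<'E'
from h import *
print(get_obs()["tcp_pos"],get_obs()["orientation"])
c=get_calibration("wrist"); f=grab_frame("wrist"); p=[.5837,.0057,.1935]
im=f[:,:,::-1].copy()
P=[[-.154,.082,.126],[-.154,.018,.126],[-.1436,.059,.154],[-.03,.05,.191],[-.129,-.05,.131]]
for u in proj(k2w(P,p),c): cv2.circle(im,tuple(int(v) for v in u.round()),3,(0,0,255),1)
cv2.imwrite("pics/w2.png",im)
E
```

```text
[0.54303466 0.04872281 0.29030024] [ 3.12644781e+00  3.02829430e-01 -2.31974174e-03]
```

View pics/w2.png

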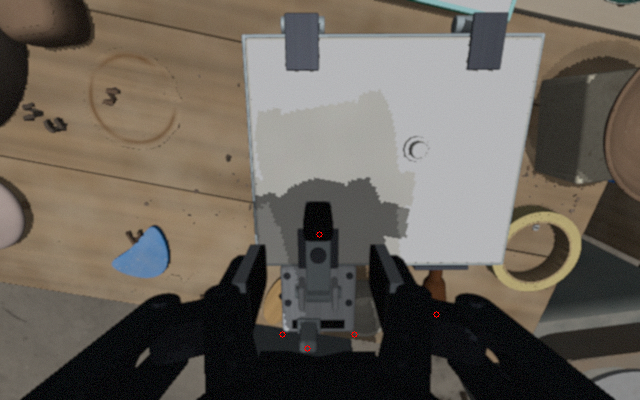

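```bash
python3 - <<'E'
from h import *
c=get_calibration("wrist"); p=[.5837,.0057,.1935]; s=get_calibration("side")
G=np.array([[-.03+a*.008,.05+b*.009,z] for z in(.153,.191) for a,b in((-1,-1),(-1,1),(1,1),(1,-1))])
im=cv2.imread("pics/w2.png"); k=5
crop=cv2.resize(im[185:275,280:360],None,fx=k,fy=k)
for i,u in enumerate(proj(k2w(G,p),c)):
    cv2.circle(crop,tuple(int(v) for v in (u-[280,185])*k),4,(0,255,0) if i<4 else (0,0,255),2)
si=cv2.imread("pics/side0.png"); c2=cv2.resize(si[140:185,325:390],None,fx=6,fy=6)
for i,u in enumerate(proj(k2w(G,p),s)):
    cv2.circle(c2,tuple(int(v) for v in (u-[325,140])*6),4,(0,255,0) if i<4 else (0,0,255),2)
o=np.zeros((460,800,3),np.uint8); o[:450,:400]=crop; o[:270,400:790]=c2
cv2.imwrite("pics/w2g.png",o)
E
```

```text
(no output)
```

View pics/w2g.png

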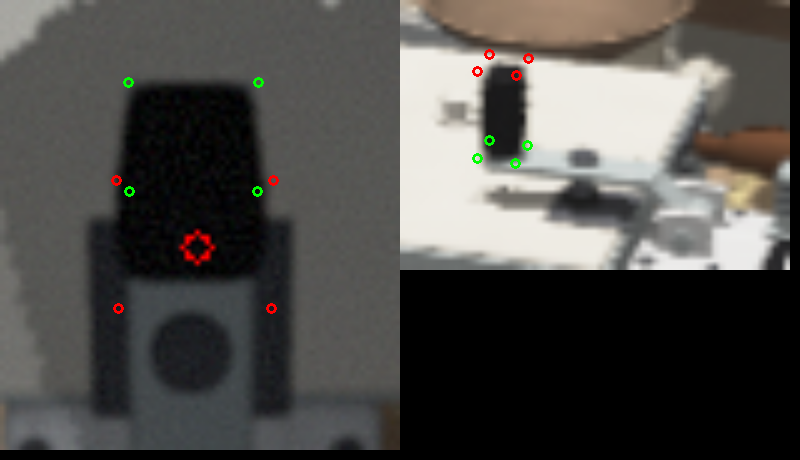

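The grip model matches: lateral offset under 1 mm, and it stands about 1–2 mm farther back than I had it. I'll go down and close on its sides.

{"api": "jog_arm", "payload": {
  "plan": [
    [[0.25,0,-1],0],
    [[0,0,-2],0],
    [[0,0,-2],0],
    [[0,0,-1.2],0],
    [[0,0,-0.3],0],
    [[0,0,0],0]
  ]
}}

```text
clock: 8.0
tcp_pos: [0.5463, 0.0495, 0.2256]
orientation: [-3.127, -0.304, 0.001]
contact_force: [0.3, -0.7, 0.8]
grip_width: 0.05
```

{"api": "jog_arm", "payload": {
  "plan": [
    [[0,0,0],0],
    [[0,0,0],0],
    [[0,0,0],0],
    [[0,0,0],0],
    [[0,0,0],0],
    [[0,0,0],0]
  ],
  "hand": 0,
  "grip_force": 25
}}

```text
clock: 8.6
tcp_pos: [0.547, 0.0494, 0.2267]
orientation: [3.126, 0.303, 0.003]
contact_force: [0.5, -1.8, 6.3]
grip_width: 0.0177
```

Gripped at 17.7 mm. First a small lift to check that the safety is clear.

{"api": "jog_arm", "payload": {
  "plan": [
    [[-0.06,-0.01,0.12],0],
    [[-0.06,-0.01,0.12],0],
    [[-0.06,-0.01,0.12],0]
  ]
}}

```text
clock: 8.9
tcp_pos: [0.5454, 0.049, 0.2294]
orientation: [3.127, 0.304, 0.003]
contact_force: [5.0, -0.9, -3.8]
grip_width: 0.0174
```

{"api": "jog_arm", "payload": {
  "plan": [
    [[-0.08,-0.02,0.15],0],
    [[-0.08,-0.02,0.15],0]
  ]
}}

```text
clock: 9.1
tcp_pos: [0.5435, 0.0487, 0.2323]
orientation: [-3.127, -0.304, -0.002]
contact_force: [5.3, -1.9, -4.3]
grip_width: 0.0176
```

4.4° already at 4–5 N, so the lever is free. On along the arc.

{"api": "jog_arm", "payload": {
  "plan": [
    [[-0.22,-0.04,0.32],0],
    [[-0.22,-0.04,0.31],0],
    [[-0.33,-0.06,0.38],0],
    [[-0.33,-0.07,0.38],0],
    [[-0.33,-0.06,0.37],0],
    [[-0.4,-0.08,0.31],0],
    [[-0.4,-0.08,0.31],0],
    [[-0.4,-0.08,0.31],0]
  ]
}}

```text
clock: 9.9
tcp_pos: [0.5162, 0.0433, 0.2595]
orientation: [3.126, 0.303, -0.001]
contact_force: [3.2, -4.0, -5.6]
grip_width: 0.0179
```

{"api": "jog_arm", "payload": {
  "plan": [
    [[-0.44,-0.06,0.24],0],
    [[-0.44,-0.07,0.24],0],
    [[-0.44,-0.08,0.24],0],
    [[-0.47,-0.09,0.16],0],
    [[-0.47,-0.09,0.16],0],
    [[-0.48,-0.09,0.15],0],
    [[-0.5,-0.09,0.07],0],
    [[-0.5,-0.09,0.07],0],
    [[-0.5,-0.1,0.07],0],
    [[-0.5,-0.1,-0.02],0],
    [[-0.5,-0.1,-0.02],0],
    [[-0.5,-0.1,-0.02],0]
  ]
}}

```text
clock: 11.1
tcp_pos: [0.46, 0.0324, 0.2738]
orientation: [3.126, 0.302, 0.005]
contact_force: [5.1, -5.8, -2.0]
grip_width: 0.0176
```

{"api": "jog_arm", "payload": {
  "plan": [
    [[-0.4,-0.06,-0.06],0],
    [[-0.4,-0.06,-0.08],0],
    [[-0.4,-0.06,-0.1],0],
    [[0,0,0],0]
  ]
}}

```text
clock: 11.5
tcp_pos: [0.4478, 0.03, 0.2716]
orientation: [3.125, 0.302, 0.004]
contact_force: [3.2, -9.3, 3.1]
grip_width: 0.0176
```

{"api": "jog_arm", "payload": {
  "plan": [
    [[0,0,0],0],
    [[0,0,0],0],
    [[0,0,0],0],
    [[0,0,0.5],0],
    [[0,0,1.5],0],
    [[0,0,2.5],0],
    [[0,0,3],0],
    [[0,0,2],0],
    [[0,0,0],0]
  ],
  "hand": 5
}}

```text
clock: 12.4
tcp_pos: [0.4484, 0.0322, 0.3685]
orientation: [3.127, 0.305, 0.008]
contact_force: [1.0, 0.2, -0.2]
grip_width: 0.0497
```

{"api": "jog_arm", "payload": {
  "plan": [
    [[0.3,-2,0],0],
    [[0.4,-2,0],0],
    [[0.4,-2,0],0],
    [[0.4,-2,0],0],
    [[0.3,-2,0],0],
    [[0,0,-3.5],0],
    [[0,0,-3.5],0],
    [[0,0,-3],0],
    [[0,0,0],0],
    [[0,0,0],0]
  ]
}}

```text
clock: 13.4
tcp_pos: [0.4651, -0.0683, 0.2654]
orientation: [-3.126, -0.305, 0.002]
contact_force: [-0.9, -1.0, -0.7]
grip_width: 0.0501
```

```bash
python3 - <<'E'
from h import *
print(get_obs()["tcp_pos"],get_obs()["orientation"])
p=[.5837,.0057,.1935]
c=get_calibration("wrist"); im=grab_frame("wrist")[:,:,::-1].copy()
s=get_calibration("side"); si=grab_frame("side")[:,:,::-1].copy()
P=[[-.143,-.05,.12],[-.085,-.05,.12],[-.129,-.061,.12],[-.129,-.039,.12]]
for u in proj(k2w(P,p),c): cv2.circle(im,tuple(int(v) for v in u.round()),2,(0,0,255),1)
o=np.zeros((400,800,3),np.uint8); o[:,:440]=im[:,100:540]; o[:,440:]=cv2.resize(si[130:240,300:399],(360,400))
cv2.imwrite("pics/w3.png",o)
E
```

```text
[ 0.46513729 -0.06827979  0.26541666] [-3.12608072e+00 -3.04644769e-01  2.26914184e-03]
```

View pics/w3.png

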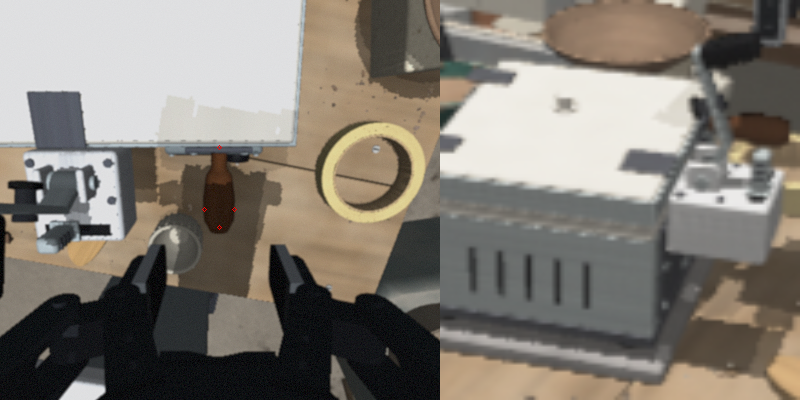

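The lever stands up at about 75–80° with the lid shut, and the handle at (219,205) coincides with the model. I'll go down and pinch it.

{"api": "jog_arm", "payload": {
  "plan": [
    [[0.15,0,-2],0],
    [[0,0,-2.5],0],
    [[0,0,-2.5],0],
    [[0,0,-1.6],0],
    [[0,0,-0.5],0],
    [[0,0,0],0]
  ]
}}

```text
clock: 14.1
tcp_pos: [0.4674, -0.0686, 0.1751]
orientation: [3.127, 0.304, 0.001]
contact_force: [0.2, -0.3, 0.2]
grip_width: 0.0498
```

{"api": "jog_arm", "payload": {
  "plan": [
    [[0,0,0],0],
    [[0,0,0],0],
    [[0,0,0],0],
    [[0,0,0],0],
    [[0,0,0],0],
    [[0,0,0],0]
  ],
  "hand": 0,
  "grip_force": 35
}}

```text
clock: 14.7
tcp_pos: [0.4676, -0.0685, 0.1757]
orientation: [3.126, 0.304, 0.004]
contact_force: [-1.0, 0.7, 6.5]
grip_width: 0.0211
```

{"api": "jog_arm", "payload": {
  "plan": [
    [[0,0,0.5],0],
    [[0.08,0.01,0.8],0],
    [[0.16,0.03,0.9],0],
    [[0.15,0.03,0.8],0],
    [[0.15,0.03,0.8],0]
  ]
}}

```text
clock: 15.2
tcp_pos: [0.4718, -0.0676, 0.2129]
orientation: [3.127, 0.304, -0.002]
contact_force: [2.4, -0.6, -6.8]
grip_width: 0.0212
```

{"api": "jog_arm", "payload": {
  "plan": [
    [[0.33,0.07,1.23],0],
    [[0.4,0.08,1.23],0],
    [[0.46,0.09,1.22],0],
    [[0.54,0.1,1.18],0],
    [[0.6,0.12,1.14],0],
    [[0.65,0.13,1.09],0]
  ]
}}

```text
clock: 15.8
tcp_pos: [0.4994, -0.0622, 0.2835]
orientation: [3.127, 0.303, -0.012]
contact_force: [-9.3, -0.9, -1.0]
grip_width: 0.021
```

{"api": "jog_arm", "payload": {
  "plan": [
    [[0.6,0.12,1.1],0],
    [[0.7,0.14,1.08],0],
    [[0.8,0.15,1.0],0],
    [[0.87,0.17,0.93],0],
    [[0.94,0.18,0.87],0],
    [[0.99,0.19,0.8],0]
  ]
}}

```text
clock: 16.4
tcp_pos: [0.5502, -0.052, 0.3424]
orientation: [3.127, 0.304, -0.005]
contact_force: [-10.3, -0.9, 2.8]
grip_width: 0.0212
```

{"api": "jog_arm", "payload": {
  "plan": [
    [[0.95,0.18,0.85],0],
    [[1.03,0.2,0.75],0],
    [[1.1,0.21,0.65],0],
    [[1.0,0.19,0.5],0],
    [[1.0,0.19,0.42],0],
    [[0.8,0.15,0.28],0],
    [[0,0,0],0],
    [[0,0,0],0]
  ]
}}

```text
clock: 17.2
tcp_pos: [0.6114, -0.0399, 0.378]
orientation: [-3.126, -0.305, -0.008]
contact_force: [0.1, 1.8, 5.7]
grip_width: 0.0215
```

The lid is at about 67°. I'll release it and lift clear, then back off toward the robot's right.

{"api": "jog_arm", "payload": {
  "plan": [
    [[0,0,0],0],
    [[0,0,0],0],
    [[0,0,0],0],
    [[0,0,0],0],
    [[0,0,1],0],
    [[0,0,2],0],
    [[0,0,3],0],
    [[0,0,3],0],
    [[0,0,2],0],
    [[-1,-3,0],0],
    [[-2,-4,0],0],
    [[-2,-4,0],0]
  ],
  "hand": 5.5
}}

```text
clock: 18.4
tcp_pos: [0.5594, -0.1517, 0.4865]
orientation: [3.126, 0.306, 0.002]
contact_force: [0.7, -1.2, -0.9]
grip_width: 0.0548
```

{"api": "jog_arm", "payload": {
  "plan": [
    [[-2,-4,0],0],
    [[-2,-4,0],0],
    [[-1,-2,0],0],
    [[0,0,0],0],
    [[0,0,0],0]
  ]
}}

```text
clock: 18.9
tcp_pos: [0.5099, -0.2509, 0.4863]
orientation: [-3.127, -0.303, -0.002]
contact_force: [0.6, 1.1, 0.0]
grip_width: 0.0549
```

```bash
python3 - <<'E'
from h import *
print(get_obs()["contact_force"])
a=grab_frame("side")[:,:,::-1][60:260,250:450]; b=grab_frame("top")[:,:,::-1][110:310,200:500]
cv2.imwrite("pics/f.png",np.hstack([cv2.resize(a,(400,400)),cv2.resize(b,(400,267)).copy() if 0 else cv2.resize(b[:, :200],(400,400))]))
E
```

```text
[0.6304623  1.05238217 0.01307879]
```

View pics/f.png

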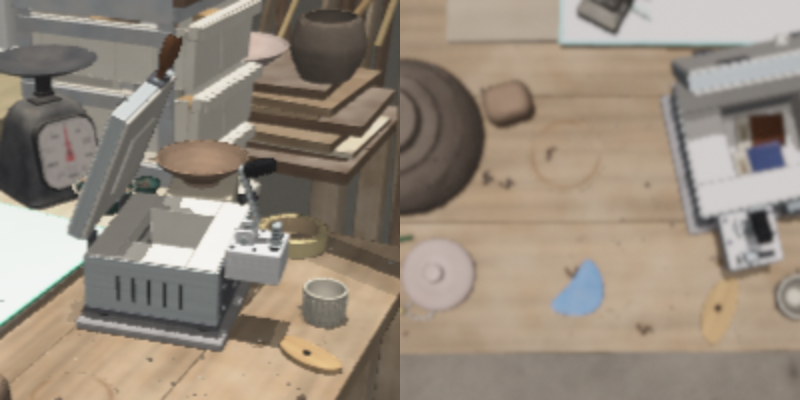

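The lid stands well open with the tiles showing, the lever is up, and the pot and pot lid look unmoved. The arm is clear, so I'll hand in.

```bash
python3 -c "
from bench import *
print(hand_in())"
```

```text
the job is handed in; nothing more can be done
None
```

The kiln is open and the job is handed in at about 19 s on the clock. No verdict is reported, so these are my own readings.

- **Tab:** I pushed it with shut fingertips at about 4–5 N until it stalled at its end stop, at roughly kiln y = 59 mm. The reading there was 10.9 N, a little over the 9 N target but well below the 20 N limit.
- **Lever:** I swung it up to about 75–80° by its grip. It moved at 4–5 N at the start, so the safety was off. A sideways force of up to 9 N built up at the grip near the end of the swing.
- **Lid:** I raised it slowly by the handle to about 67°, going by where the gripper ended up, and let it go there. Up to about 10 N of side load showed at the handle because my assumed hinge point was slightly off. I eased the path to reduce it.
- **Last checks:** The final pictures show the lid standing open by itself and the lever still up. The fluted pot and the pot lid look unmoved by eye; I did not measure them. The arm is clear, and the remaining force reading of about 1 N is sensor noise.

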